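# Scrap the worn clutch disc

### The job

The wide flat clutch disc lying on the raised machine deck is worn out. Push it along the deck, without lifting it, over the edge so that it drops into the plain, undivided scrap bin below (not into the divided parts tray on the other side). Leave the bush and the angle bracket on the deck where they are.

Things in the scene. Friction and masses are not known exactly. Their poses are not given: they have to be found in the camera images.
- disc_center (a point): Centre, half-way up, of the worn disc: a loose flat steel ring 90 mm across, 18 mm thick, with a 24 mm hole, 0.25 to 0.5 kg, lying flat; z is up. It lies on the deck, a fixed cream casting with a flat brown top 130 mm above the table, 330 mm long, 260 mm wide. Disc, bush and bracket lie in a row along the deck's length near the middle of its width, in any order, centres about 100 mm apart.
- scrap_bin: Scrap bin: fixed open steel box, undivided, 310 mm (its x) by 170 mm (its y), 70 mm high, walls 4 mm; stands on the table along one long side of the deck. Origin: centre of its underside. The deck is parallel to it, its length along the bin's x, on the bin's +y or -y side; its edge is 90 mm from the bin's origin along y. A divided parts tray, 45 mm high, stands along the deck's other side.
- bush_center (a point): Centre, half-way up, of the bush, a loose upright steel tube 40 mm across, 40 mm high, standing on the deck: leave it.
- bracket_center (a point): Point 20 mm above the middle of the foot of a loose steel angle bracket on the deck: foot 36 mm (its x) by 56 mm (its y) and 7 mm thick, upright plate 42 mm high at its +y end: leave it.
There are look-alikes about, which are no part of the job. Leave any blue, orange or purple look-alike of the part that bears disc_center alone.

How it is judged (in metres and radians):
At the end, for the whole second after the job is handed in: The disc lies at rest inside the scrap bin, its centre below the rim (lower than 60 mm above the bin's underside) and within its walls; the bush and the bracket are within 20 mm of where they stood (x of disc_center in the frame of scrap_bin between -0.155 and 0.155 m and y of disc_center in the frame of scrap_bin between -0.085 and 0.085 m and z of disc_center in the frame of scrap_bin between 0 and 0.06 m and linear speed of disc below 0.03 m/s and distance of each of bush_center, bracket_center from where it was at the start of the episode below 0.02 m); the robot touches nothing.
It fails at once if the disc is lifted: its centre rises more than 20 mm above where it lay on the deck (height (world z) of disc_center above 0.159 m).
It fails at once if the bush or the bracket is moved more than 20 mm (distance of any of bush_center, bracket_center from where it was at the start of the episode above 0.02 m).
It also fails if it takes over 30 s, if anything falls off the work surface, if the arm or the gripper's body presses on something with over 40 N, if the wrist force passes 120 N, or if a joint passes its speed limit or range.

### The arm

A 6-joint arm with a two-finger parallel gripper is mounted at the origin on the work surface. World frame = base frame: x ahead of the robot, y to its left, z up, the work surface at z = 0. Lengths are in mm, angles in rad, forces in N, time in s.
With the tool pointing down it reaches from about 400 to 925 mm from the base axis. Payload 12.5 kg.
Tool frame: the origin (TCP) lies at the very end of the fingers, on their centre line; the grasp point (between the pads) lies 19 mm behind it; z points along the fingers, y is the line along which they close (so a half turn about z gives the same grasp; the last joint's range is limited). The gripper opens to 95 mm and grips with 3 to 60 N. Pads are 20 mm wide; open, the fingers measure 119 mm over their backs; the gripper's body (75 mm by 180 mm) begins 59 mm behind the grasp point.
Start: joints at [1.166, 0.491, 1.559, -0, 1.092, -0.106], TCP at [183.966, 597.33, 214.661] pointing down, gripper open.
Joint ranges: [-3.1, 3.1], [-0.84, 2.19], [0.05, 2.79], [-1.13, 4.28], [0.06, 2.93], [-2.69, 2.69]. Speed limits (rad/s): [2.22, 2.22, 2.79, 3.14, 3.14, 3.14].

### API

Orientations are given as [roll, pitch, yaw] about the fixed x, y, z axes, in that order (R = Rz(yaw) Ry(pitch) Rx(roll)).
In Python, from cell import state, imaging, env, spot_in, mark_of gives the robot as it stands. The module is installed in compiled form; this text tells all that it offers.
- The arm moves only by the tool step_arm, never from a script. Its argument "increments" is a list of rows, each an object with "slide": the shift along the tool's x, y, z in m, a list of three; "roll": the turn about the tool's z in rad. A call has 1 to 5 rows; each row is the pose to reach, as a shift and turn from the pose commanded when the call began, along the tool's axes at that moment; what a row does not reach only later rows make up. A row lasts 1/8 s, in which the tool goes at most 62.5 mm and 10.7 degrees, less where a joint would pass 70% of its speed; a pose out of reach is approached as far as the arm can. A call with a gripper value outside its range is refused whole. "fingers" is the opening, from 0 (shut) to 1 (fully open), set as the call begins (left out, the last holds). The fingers move at their own pace and stop on an object; the grip force is fixed at half the most. Time passes only in rows, so rows that repeat a pose let the fingers close. It gives the time, the measured TCP pose, the force, the opening and the grip force at its end, in the units of the state.
- state(): the state, without advancing time (a new reading comes with each control period).
- imaging.read_camera(name): name is "side" or "top" or "wrist"; returns a dict with "color" (384x512x3 uint8, red, green, blue), "z_map" (384x512 float32, mm along the optical axis (not along the pixel's ray), 0 where there is no reading), "intrinsics" (3x3 intrinsics, pixels), "camera_from_world" (4x4, takes a point from world to camera coordinates). Camera axes: x right, y up, looking along -z (the intrinsics and any distortion apply to the point x, -y, -z); pixel columns grow to the right and rows downward; lengths in mm; the calibration is good to about 2 mm. A picture is of the moment at which its call begins.
- env.job_done(): hands the job in; it is judged then, once.
Trained networks look in the newest picture that a camera, given by its name, has taken for a name from the list of things; names that differ only in an ending like _2 or _b are one class to them, and where a whole thing is asked for, a point or a joint stands for the part that bears it (a point fixed in the world has none). Each returns a list of dicts, best first, with "confidence" (0 to 1); they miss things now and then, are a little off and sometimes report something else, mostly with a low value. They report only what shows in the picture. A call takes as long as a camera call. They do not tell look-alikes from the thing itself.
- spot_in(camera, target): "bbox" ([left, top, right, bottom] in pixels, round what is visible of it).
- mark_of(camera, target): "uv" ([column, row] in pixels: a listed point, or the origin of a listed thing).
The state is a dict: "t": time; "joints": joint angles; "qvel": joint speeds; "tau": joint torques, N m; "eef_pos": TCP position; "tcp_rot": TCP orientation; "ft_force": force on the tool from outside, world axes, zero at the start; "moment": the same for the moment, N m; "opening": opening from 0.0 (shut) to 1.0 (fully open); "grip_force": force on a finger pad.
Only numpy, scipy, OpenCV 4.12 (cv2) and the standard library are available. Lean on these libraries where they do the work, as an engineer would, in place of code of your own. Each camera call takes 0.05 s, during which the arm holds its last target. There are 200 camera calls.

## Working session

There is one attempt and no reset: what is moved stays moved. The work goes in short steps, Python scripts to look and compute and a tool call to move; the robot and the scene stay as the last step left them, time stands still between calls to the robot, and variables do not carry over. Pictures are saved under pics/ and viewed, at most 10 in all, crops included, and the job is handed in when it is done.

Besides the shell and the picture viewer there is one more tool, called after ">>>" in YAML: its name, and indented under it one key for each argument. step_arm: Moves the arm, as the interface text tells. Its arguments: {"type":"object","properties":{"increments":{"type":"array"},"fingers":{"type":"number"}},"required":["increments"]}

```bash
mkdir -p pics; cat > h.py <<'E'
import numpy as np, cv2
from cell import state, imaging, env, spot_in, mark_of
def w(cam,uv,z=None):
    K=cam["intrinsics"];T=np.linalg.inv(cam["camera_from_world"])
    u,v=uv
    d=cam["z_map"][int(round(v)),int(round(u))]
    r=np.array([(u-K[0,2])/K[0,0],-(v-K[1,2])/K[1,1],-1.])
    if z is None: p=r*d
    else:
        rw=T[:3,:3]@r; p=r*((z-T[2,3])/rw[2])
    return (T@np.r_[p,1])[:3].round(1)
E
python3 - <<'E'
from h import *
for c in ("top","side"):
    cam=imaging.read_camera(c)
    cv2.imwrite(f"pics/{c}0.png",cam["color"][:,:,::-1])
    for t,z in (("disc_center",139),("scrap_bin",0),("bush_center",150),("bracket_center",157)):
        for m in mark_of(c,t)[:3]: print(c,t,m["uv"],round(m["confidence"],2),w(cam,m["uv"],z),w(cam,m["uv"]))
s=state();print(s["eef_pos"],s["tcp_rot"],s["t"])
E
```

```text
top disc_center [359.6, 124.7] 0.91 [ 753.6 -121.3  139. ] [ 798.8 -162.7   -1.4]
top disc_center [208.7, 131.4] 0.72 [741.  229.5 139. ] [782.8 249.4   2.4]
top disc_center [127.4, 169.9] 0.65 [650.9 416.7 139. ] [678.1 470.2  -1.5]
top scrap_bin [205.4, 223.0] 0.83 [533.4 255.1   0. ] [533.1 254.2   6.2]
top bush_center [287.1, 262.5] 0.59 [441.3  52.8 150. ] [439.9  51.3 131.4]
top bracket_center [281.5, 220.9] 0.68 [531.2  64.1 157. ] [532.1  62.8 137.6]
side disc_center [200.0, 314.7] 0.77 [627.1 539.3 139. ] [665.6 471.8  16.4]
side disc_center [254.3, 174.4] 0.71 [640.7  68.  139. ] [637.5  79.9 148.6]
side disc_center [233.0, 156.3] 0.7 [728.2  -2.8 139. ] [ 786.1 -171.3   13.2]
side scrap_bin [276.2, 267.9] 0.68 [523.5 276.2   0. ] [522.8 280.6   5.7]
side bush_center [323.4, 180.0] 0.55 [442.4  56.  150. ] [441.7  75.9 165.6]
side bracket_center [290.5, 173.2] 0.55 [536.5  58.2 157. ] [541.4  24.2 130.5]
[183.93347539 597.29487079 214.62137897] [-3.14155758e+00  9.45639876e-06  2.84283533e+00] 0.5
```

View pics/top0.png

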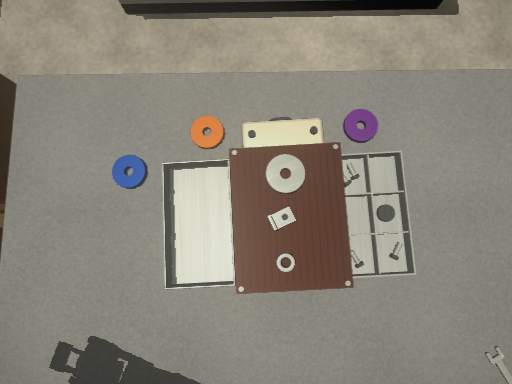

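View pics/side0.png

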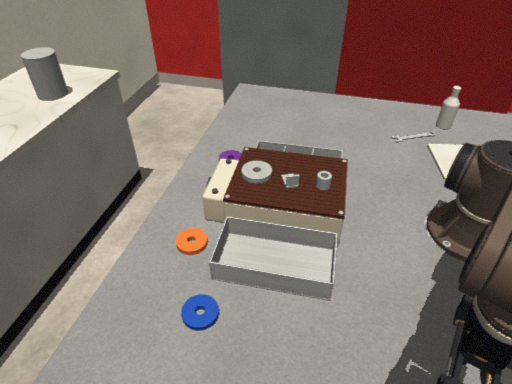

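The top picture shows the steel disc at about (285,173), the bracket at (282,218) and the bush at (286,262). The bin is on the left, which is +y. The disc sits near the bin's far-x end, so I need the exact clearances there.

```bash
python3 - <<'E'
from h import *
cam=imaging.read_camera("top")
K=cam["intrinsics"];T=np.linalg.inv(cam["camera_from_world"])
v,u=np.mgrid[:384,:512];d=cam["z_map"]
P=np.stack([(u-K[0,2])/K[0,0]*d,-(v-K[1,2])/K[1,1]*d,-d],-1)@T[:3,:3].T+T[:3,3]
x,y,z=P[...,0],P[...,1],P[...,2]
roi=(u>150)&(u<420)&(v>130)&(v<300)&(d>0)
def rep(n,m):
    r=cv2.minAreaRect(P[m][:,:2].astype(np.float32)); print(n,m.sum(),np.round(r[0],1),np.round(r[1],1),round(r[2],2),"z",np.median(z[m]).round(1), "x",x[m].min().round(1),x[m].max().round(1),"y",y[m].min().round(1),y[m].max().round(1))
rep("deck",roi&(z>124)&(z<200)&(u>225)&(u<358)&(v>140))
n,l,st,c=cv2.connectedComponentsWithStats((roi&(z>138.5)&(z<190)).astype(np.uint8))
for i in range(1,n):
    if st[i,4]>20: rep("obj",l==i)
rep("rim",roi&(z>60)&(z<76)&(u<245))
for b in spot_in("top","disc_center"): print(b)
g=cam["color"].astype(int)
m=(g.min(-1)>110)&(u>260)&(u<312)&(v>150)&(v<198); 
mm,_=cv2.minEnclosingCircle(np.argwhere(m)[:,::-1].astype(np.float32)); print(mm,w(cam,mm,148))
img=cv2.resize(cam["color"][130:300,155:365,::-1],None,fx=3,fy=3,interpolation=cv2.INTER_CUBIC);cv2.imwrite("pics/crop1.png",img)
E
```

```text
deck 16627 [544.5  44.5] [330.3 260.3] 3.01 z 131.1 x 373.7 715.7 y -93.0 182.7
obj 1151 [638.9  53.7] [88.4 88.2] 41.23 z 148.8 x 594.8 683.6 y 8.8 97.0
obj 73 [541.8  52.8] [31.3 24.7] 89.94 z 140.5 x 529.5 554.2 y 37.1 68.4
obj 85 [529.6  81.7] [35.4 15.5] 25.15 z 171.5 x 511.2 547.5 y 73.0 95.8
obj 225 [443.9  58.4] [37.7 37.5] 88.25 z 170.2 x 425.0 462.6 y 39.4 77.2
rim 880 [532.8 264.5] [310.6 170.7] 3.01 z 70.0 x 373.8 690.8 y 171.6 356.2
{'bbox': [346.4, 109.7, 377.4, 142.8], 'confidence': 0.96}
{'bbox': [113.7, 156.1, 149.6, 187.8], 'confidence': 0.77}
{'bbox': [190.0, 116.6, 224.8, 150.9], 'confidence': 0.62}
(285.2200012207031, 172.74000549316406) [640.1  53.5 148. ]
```

View pics/crop1.png

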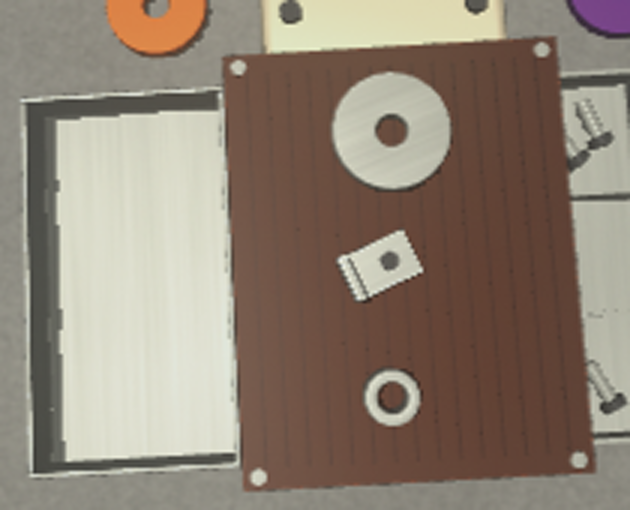

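The disc is at (639, 53.5). The deck is turned 3°, and the bin is square to it at ny = +220. Pushing straight along y leaves only 11 mm of end clearance in the bin, so I'll push at 12° towards its middle, heading 105°. The two half-open fingers will cradle the disc. First I go round above everything.

>>> step_arm:
  increments:
    - {"slide":[-0.042,-0.0295,0]}
    - {"slide":[-0.084,-0.059,0]}
    - {"slide":[-0.126,-0.0885,0]}
    - {"slide":[-0.168,-0.118,0]}
    - {"slide":[-0.21,-0.1475,0]}
  fingers: 0.53

```text
invalid input at $.increments[0]: expected keys slide, roll
```

>>> step_arm:
  increments:
    - {"slide":[-0.042,-0.0295,0]}
    - {"slide":[-0.084,-0.059,0]}
    - {"slide":[-0.126,-0.0885,0]}
    - {"slide":[-0.168,-0.118,0]}
    - {"slide":[-0.21,-0.1475,0]}

```text
invalid input at $.increments[0]: expected keys slide, roll
```

>>> step_arm:
  increments:
    - {"slide":[-0.042,-0.0295,0]}
    - {"slide":[-0.084,-0.059,0]}
    - {"slide":[-0.126,-0.0885,0]}
    - {"slide":[-0.168,-0.118,0]}
    - {"slide":[-0.21,-0.1475,0]}

```text
invalid input at $.increments[0]: expected keys slide, roll
```

>>> step_arm:
  increments:
    - {"slide":[0,0,0],"roll":0.17}
    - {"slide":[0,0,0],"roll":0.34}
    - {"slide":[0,0,0],"roll":0.51}
    - {"slide":[0,0,0],"roll":0.68}
    - {"slide":[0,0,0],"roll":0.85}

```text
t: 1.23
eef_pos: [183.9, 597.3, 214.7]
tcp_rot: [3.142, -0.0, 1.987]
ft_force: [-0.5, -0.2, 0.4]
opening: 0.996
grip_force: 0.0
```

>>> step_arm:
  increments:
    - {"slide":[0,0,0],"roll":0.16}
    - {"slide":[0,0,0],"roll":0.16}

```text
t: 1.48
eef_pos: [184.0, 597.3, 214.7]
tcp_rot: [3.142, -0.0, 1.834]
ft_force: [0.1, 0.3, -0.0]
opening: 1.001
grip_force: 0.0
```

The turn was done first, so I'll slide along the new axes: -711 mm in x and +298 mm in y in total.

>>> step_arm:
  increments:
    - {"slide":[-0.0474,0.0199,0],"roll":0}
    - {"slide":[-0.0948,0.0397,0],"roll":0}
    - {"slide":[-0.1422,0.0596,0],"roll":0}
    - {"slide":[-0.1896,0.0795,0],"roll":0}
    - {"slide":[-0.237,0.0993,0],"roll":0}
  fingers: 0.53

```text
t: 2.1
eef_pos: [342.1, 392.8, 214.8]
tcp_rot: [3.141, -0.0, 1.837]
ft_force: [0.9, 0.4, -0.0]
opening: 0.552
grip_force: 0.0
```

>>> step_arm:
  increments:
    - {"slide":[-0.0474,0.0199,0],"roll":0}
    - {"slide":[-0.0948,0.0397,0],"roll":0}
    - {"slide":[-0.1422,0.0596,0],"roll":0}
    - {"slide":[-0.1896,0.0795,0],"roll":0}
    - {"slide":[-0.237,0.0993,0],"roll":0}

```text
t: 2.72
eef_pos: [499.5, 189.5, 214.8]
tcp_rot: [3.141, -0.0, 1.837]
ft_force: [0.8, 1.0, 0.9]
opening: 0.534
grip_force: 0.0
```

>>> step_arm:
  increments:
    - {"slide":[-0.0474,0.0199,0],"roll":0}
    - {"slide":[-0.0948,0.0397,0],"roll":0}
    - {"slide":[-0.1422,0.0596,0],"roll":0}
    - {"slide":[-0.1896,0.0795,0],"roll":0}
    - {"slide":[-0.237,0.0993,0],"roll":0}

```text
t: 3.35
eef_pos: [656.8, -13.7, 214.7]
tcp_rot: [3.141, -0.0, 1.837]
ft_force: [0.8, 0.5, 0.9]
opening: 0.528
grip_force: 0.0
```

>>> step_arm:
  increments:
    - {"slide":[0,0,0.03],"roll":0}
    - {"slide":[0,0,0.055],"roll":0}
    - {"slide":[0,0,0.07],"roll":0}
    - {"slide":[0,0,0.077],"roll":0}
    - {"slide":[0,0,0.077],"roll":0}

```text
t: 3.98
eef_pos: [656.0, -12.1, 137.8]
tcp_rot: [3.141, -0.0, 1.834]
ft_force: [1.2, 0.4, -0.5]
opening: 0.533
grip_force: 0.0
```

```bash
python3 - <<'E'
from h import *
cam=imaging.read_camera("side")
cv2.imwrite("pics/s2.png",cv2.resize(cam["color"][110:260,180:380,::-1],None,fx=3.5,fy=3.5,interpolation=cv2.INTER_CUBIC));print(state()["eef_pos"],state()["ft_force"])
E
```

```text
[656.1436657  -12.12104295 138.28685479] [ 0.35462596 -0.18711829 -0.16666354]
```

View pics/s2.png

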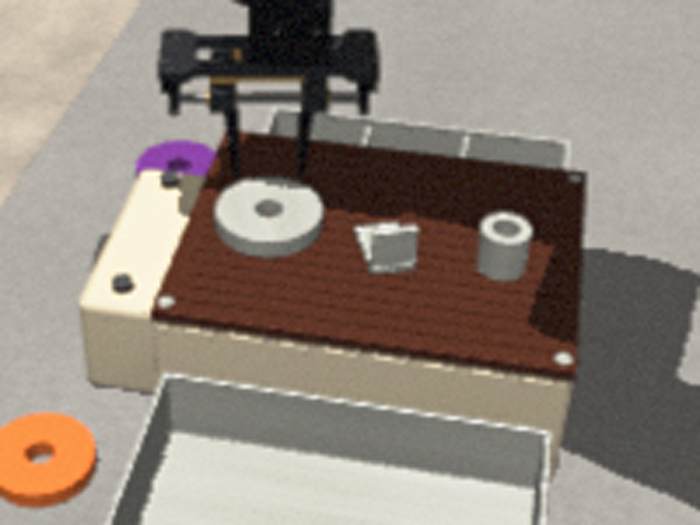

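The fingers are straddling the back of the disc, at about (235,170) and (303,175) in the crop, and the bracket and bush are clear. I'll push at about 80 mm/s.

>>> step_arm:
  increments:
    - {"slide":[0.008,0,0],"roll":0}
    - {"slide":[0.016,0,0],"roll":0}
    - {"slide":[0.024,0,0],"roll":0}
    - {"slide":[0.032,0,0],"roll":0}
    - {"slide":[0.04,0,0],"roll":0}

```text
t: 4.65
eef_pos: [645.6, 26.8, 137.9]
tcp_rot: [3.141, 0.0, 1.833]
ft_force: [1.0, -2.0, 1.6]
opening: 0.533
grip_force: 1.3
```

>>> step_arm:
  increments:
    - {"slide":[0.01,0,0],"roll":0}
    - {"slide":[0.02,0,0],"roll":0}
    - {"slide":[0.03,0,0],"roll":0}
    - {"slide":[0.04,0,0],"roll":0}
    - {"slide":[0.05,0,0],"roll":0}

```text
t: 5.28
eef_pos: [632.4, 75.3, 137.7]
tcp_rot: [3.141, -0.0, 1.833]
ft_force: [1.0, -3.1, 2.3]
opening: 0.528
grip_force: 1.8
```

```bash
python3 - <<'E'
from h import *
cam=imaging.read_camera("side")
cv2.imwrite("pics/s3.png",cv2.resize(cam["color"][110:260,180:380,::-1],None,fx=3.5,fy=3.5,interpolation=cv2.INTER_CUBIC));print(state()["eef_pos"],state()["ft_force"])
E
```

```text
[631.99499397  76.44577564 137.58825248] [0.85002937 1.1126571  1.87120519]
```

View pics/s3.png

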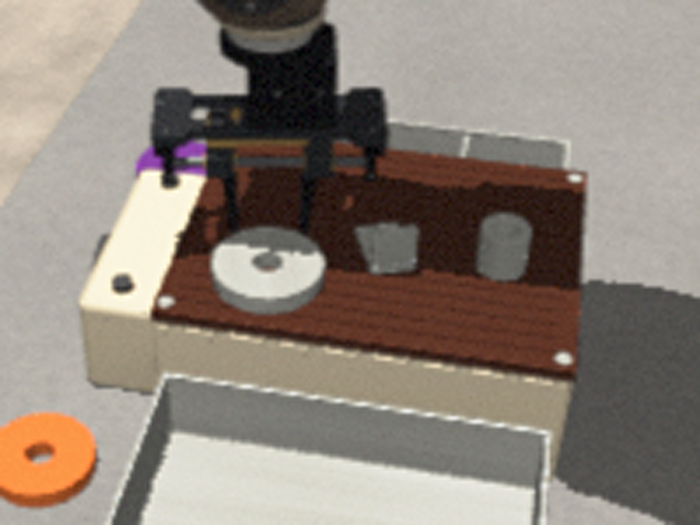

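The disc, now at (268,265) in the crop, is held between the fingers and past the bracket. The bracket and bush haven't moved. About 58 mm remain before it tips.

>>> step_arm:
  increments:
    - {"slide":[0.01,0,0],"roll":0}
    - {"slide":[0.02,0,0],"roll":0}
    - {"slide":[0.03,0,0],"roll":0}
    - {"slide":[0.04,0,0],"roll":0}
    - {"slide":[0.05,0,0],"roll":0}

```text
t: 5.95
eef_pos: [619.4, 123.7, 137.6]
tcp_rot: [-3.142, -0.0, 1.833]
ft_force: [1.2, -1.8, 0.7]
opening: 0.533
grip_force: 1.0
```

>>> step_arm:
  increments:
    - {"slide":[0.008,0,0],"roll":0}
    - {"slide":[0.016,0,0],"roll":0}
    - {"slide":[0.024,0,0],"roll":0}
    - {"slide":[0.032,0,0],"roll":0}
    - {"slide":[0.04,0,0],"roll":0}

```text
t: 6.58
eef_pos: [608.8, 162.3, 137.4]
tcp_rot: [-3.141, -0.0, 1.833]
ft_force: [-0.5, -1.1, -0.6]
opening: 0.529
grip_force: 0.0
```

```bash
python3 - <<'E'
from h import *
cam=imaging.read_camera("side")
cv2.imwrite("pics/s4.png",cv2.resize(cam["color"][130:310,180:380,::-1],None,fx=3.3,fy=3.3,interpolation=cv2.INTER_CUBIC));print(state()["eef_pos"],state()["ft_force"])
E
```

```text
[608.59166927 163.09798298 137.41980634] [-1.17695713  1.12550239  0.69114441]
```

View pics/s4.png

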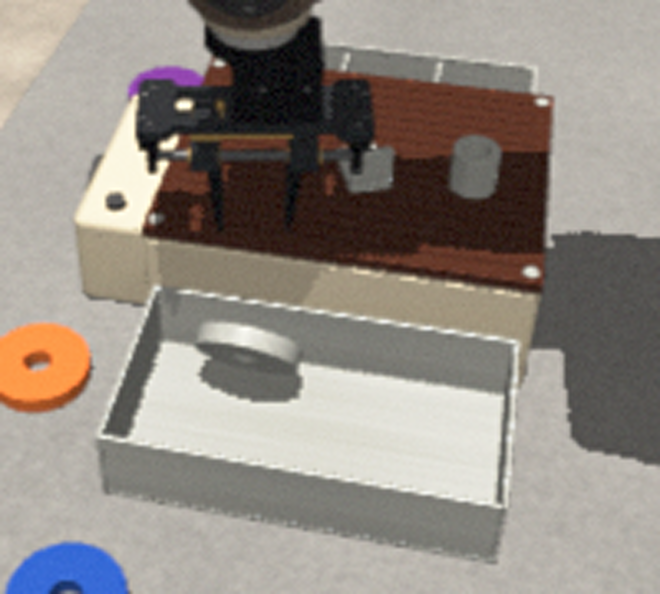

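The disc has gone over the edge and is falling inside the bin, at about (248,345). I'll lift clear, let it settle and check.

>>> step_arm:
  increments:
    - {"slide":[0,0,-0.03],"roll":0}
    - {"slide":[0,0,-0.06],"roll":0}
    - {"slide":[0,0,-0.09],"roll":0}
    - {"slide":[0,0,-0.1],"roll":0}
    - {"slide":[0,0,-0.1],"roll":0}

```text
t: 7.25
eef_pos: [609.1, 161.7, 237.4]
tcp_rot: [3.141, -0.0, 1.833]
ft_force: [-0.6, 0.4, -0.9]
opening: 0.533
grip_force: 0.0
```

>>> step_arm:
  increments:
    - {"slide":[0,0,0],"roll":0}
    - {"slide":[0,0,0],"roll":0}
    - {"slide":[0,0,0],"roll":0}
    - {"slide":[0,0,0],"roll":0}
    - {"slide":[0,0,0],"roll":0}

```text
t: 7.88
eef_pos: [609.2, 161.6, 237.6]
tcp_rot: [-3.142, -0.0, 1.833]
ft_force: [1.1, -0.0, -0.2]
opening: 0.526
grip_force: 0.0
```

```bash
python3 - <<'E'
from h import *
cam=imaging.read_camera("side")
cv2.imwrite("pics/s5.png",cv2.resize(cam["color"][130:310,180:380,::-1],None,fx=3.3,fy=3.3,interpolation=cv2.INTER_CUBIC));print(state()["eef_pos"],state()["ft_force"])
E
```

```text
[609.23339633 161.5918325  237.62256473] [-1.19868822  0.09923226 -0.02397129]
```

View pics/s5.png

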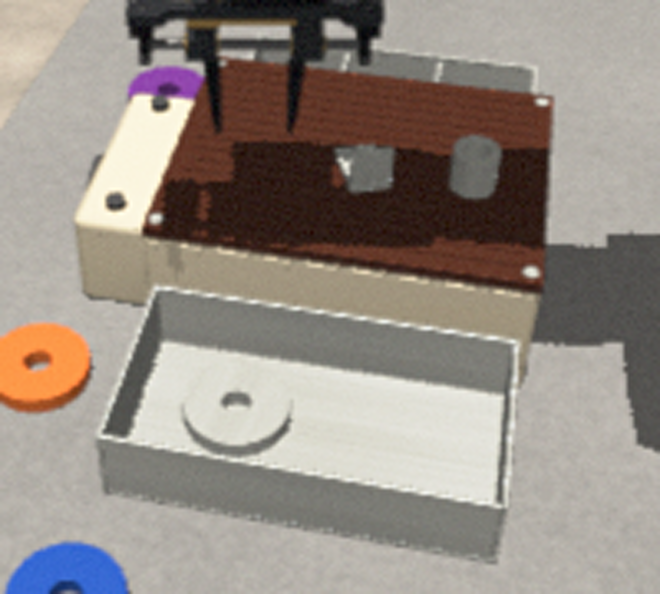

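The disc is lying flat in the bin at about (237,405). The bracket (365,168) and bush (475,165) are where they were, and the arm is clear of everything.

```bash
python3 -c "
from cell import env
print(env.job_done())"
```

```text
the job is handed in; nothing more can be done
None
```

The worn disc was pushed over the deck edge and lies flat in the scrap bin; the bush and bracket look unmoved in the last picture, and the job is handed in (no verdict was returned).

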